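# Close the slide stainer's access panel

## Robot

A 6-joint arm with a two-finger parallel gripper is mounted at the origin on the work surface. World frame = base frame: x ahead of the robot, y to its left, z up, the work surface at z = 0. Lengths are in m, angles in rad, forces in N, time in s.
With the tool pointing down it reaches from about 0.4 to 0.825 m from the base axis. Payload 7 kg.
Tool frame: the origin (TCP) lies at the very end of the fingers, on their centre line; the grasp point (between the pads) lies 19 mm behind it; z points along the fingers, y is the direction in which the jaws open and shut (so a half turn about z gives the same grasp; the last joint's range is limited). The gripper opens to 88 mm and grips with 3 to 60 N. Pads are 19 mm wide; open, the fingers measure 130 mm over their backs; the gripper's body (78 mm by 193 mm) begins 47 mm behind the grasp point.
Start: joints at [1.398, 0.359, 0.012, 0, -1.224, -0.288], TCP at [0.3, 0.605, 0.227] pointing down, gripper open.
Joint ranges: [-3.07, 3.07], [-1.43, 2.12], [-1.02, 1.25], [-3.03, 1.67], [-3.05, -0], [-3.03, 3.03]. Speed limits (rad/s): [2.39, 2.39, 3.01, 3.14, 3.14, 3.14].

## Interface

Orientations are given as [roll, pitch, yaw] about the fixed x, y, z axes, in that order (R = Rz(yaw) Ry(pitch) Rx(roll)).
In Python, from station import arm gives the robot as it stands.
- The arm moves only by the shell command python3 -m inch 'ROWS' [FORCE]. ROWS is text: rows parted by semicolons, each of 7 numbers parted by spaces: the closure, from 0 (fully open) to 1 (shut), then the shift along the tool's x, y, z each as a share of 300 mm, from -1 to 1, then the turn, a rotation vector about the tool's x, y, z each as a share of 60 degrees, from -1 to 1. In form: grip tx ty tz rx ry rz; .... A call has 1 to 12 rows; each row is the pose to reach, as a shift and turn from the pose commanded when the call began, along the tool's axes at that moment; what a row does not reach only later rows make up. A row lasts 1/10 s, in which the tool goes at most 50 mm and 8.59 degrees, less where a joint would pass 70% of its speed; a pose out of reach is approached as far as the arm can. A call with a number of a shift or a turn outside -1 to 1 is refused whole. A call with a gripper value outside its range is refused whole. The fingers move at their own pace and stop on an object; FORCE is the grip in N (left out, the last holds). Time passes only in rows, so rows that repeat a pose let the fingers close. It gives the time, the measured TCP pose, the force and the opening at its end, in the units of the state.
- arm.get_state(): the state, without advancing time (a new reading comes with each control period).
- arm.grab_frame(name): name is "side" or "top" or "wrist"; returns a dict with "img" (384x512x3 uint8, red, green, blue), "range_z" (384x512 float32, m along the optical axis (not along the pixel's ray), 0 where there is no reading), "fx", "fy", "cx", "cy" (pixels), "dist" ([k1, k2, p1, p2, k3] as OpenCV has them; the pictures are not rectified), "extrinsics" (4x4, takes a point from world to camera coordinates); the wrist camera has in their place "tool_from_camera" (4x4, takes a point from camera to tool coordinates, whose origin is the TCP and whose axes are the flange's). Camera axes: x right, y up, looking along -z (the intrinsics and any distortion apply to the point x, -y, -z); pixel columns grow to the right and rows downward; lengths in m; the calibration is good to about 2 mm. A picture is of the moment at which its call begins: read the wrist's pose just before it.
- arm.job_done(): hands the job in, once; it reports no verdict.
The state is a dict: "t": time; "q": joint angles; "qd": joint speeds; "joint_efforts": joint torques, N m; "eef_pos": TCP position; "ee_rot": TCP orientation; "force": force on the tool from outside, world axes, zero at the start; "moment": the same for the moment, N m; "width": finger opening in m.
Only numpy, scipy, OpenCV 4.12 (cv2) and the standard library are available. Lean on these libraries where they do the work, as an engineer would, in place of code of your own. Each camera call takes 0.05 s, during which the arm holds its last target.

## Task

Take the bench brush and sweep the three broken plastic pieces off the slide stainer's access panel into the enamel tray standing against its end, without touching the pieces with the gripper, and set the brush down off the stainer. Then turn the panel's quarter-turn fastener until the slot on its wing lines up with the two index bars on the panel, press the panel down flush onto its frame with the gripper itself, and finish while still holding it pressed there. Do not shift the other things on the desk.

Things in the scene. Friction and masses are not known exactly. Their poses are not given: they have to be found in the camera images.
- stainer: The slide stainer, a low white fixed housing 142 (x) x 242 (y) x 55 mm on the desk; origin under its centre. The access panel is its whole top. +y points to the end where the tray stands; the fastener is at the -y end of the panel.
- panel_top (a point): Centre of the panel's top face: a flat aluminium plate 150 (x) x 250 (y) x 6 mm, axes as the stainer's, its top 71 mm above the desk at the start. Two dark, almost flat index bars (5 x 14 mm) lie on it 36 mm either side of the fastener, on the line through the fastener along y.
- panel (a joint): How far the panel is pressed straight down, m: 0 = up on its springs, 10 mm clear of the frame; 0.010 = flush on the frame. It starts to move at about 3 N; about 9.5 N keeps it flush. Unless the fastener is aligned, a hidden cross-pin stops it after about 1 mm.
- fastener (a joint): Angle of the fastener, rad: 0 = wing and slot along the panel's y axis, in line with the index bars (the pin passes within about 0.16 either way); grows counter-clockwise seen from above. Starts between 0.7 and 1.5, turns from -0.6 to 1.7 with no stop at 0, stays where it is left; friction 0.06 N m.
- fastener_wing (a point): Centre of the fastener's upright black wing, on its axis: 44 mm long (this point's y), 12 mm thick (its x), 29 mm high, a light slot line along its top. It stands on a steel disc 52 mm across, 4 mm thick, lying on the panel 75 mm from the panel's centre towards -y. The point is 14 mm above the disc, 18 mm above the panel; it goes down with the panel.
- tray_floor (a point): Centre of the inner floor of the white enamel tray with a black rim: 200 (x) x 125 (y) x 38 mm outside, walls 4 mm, floor 4 mm above the desk, fixed, heading as the panel. Its near wall is 1 to 6 mm beyond the panel's +y edge, so what is pushed over that edge falls into it.
- scrap1_mid (a point): a dark grey plastic chunk of a broken slide rack lying on the panel, 24 (x) x 16 (y) x 13 mm high; the point is its centre.
- scrap2_mid (a point): a dark grey plastic chunk of a broken slide rack lying on the panel, L-shaped, within 24 (x) x 20 (y) x 12 mm high; the point is its centre.
- scrap3_mid (a point): a dark grey plastic chunk of a broken slide rack lying on the panel, 18 x 18 x 14 mm high; the point is its centre. All three start 30 to 90 mm from the panel's centre towards the tray and within 45 mm of the panel's middle line; they weigh 10 to 20 g each.
- brush_handle (a point): Centre of the grip of the bench brush, half-way up: an upright wooden fin 80 mm long (x axis), 18 mm thick (y axis) and 46 mm high, on a wooden back 150 x 32 x 14 mm above stiff dark bristles 140 (x) x 24 (y) x 28 mm. The brush stands on its bristles on the desk to the left; the point is 65 mm above the bristles' lower end, 23 mm above the back's top and 23 mm below the fin's top. 100 to 210 g.

How it is judged:
On the way, in this order (a step that is already met when the one before it is completed fails the run):
1. the three pieces have been swept into the tray (x of scrap1_mid in the frame of tray_floor between -0.1 and 0.1 m and y of scrap1_mid in the frame of tray_floor between -0.0625 and 0.0625 m and z of each of scrap1_mid, scrap2_mid, scrap3_mid in the frame of tray_floor below 0.034 m and x of scrap2_mid in the frame of tray_floor between -0.1 and 0.1 m and y of scrap2_mid in the frame of tray_floor between -0.0625 and 0.0625 m and x of scrap3_mid in the frame of tray_floor between -0.1 and 0.1 m and y of scrap3_mid in the frame of tray_floor between -0.0625 and 0.0625 m), for 0.2 s.
2. the fastener's slot is in line with the index bars (value of joint fastener between -0.15 and 0.15 rad), for 0.2 s.
At the end, for the whole second after the job is handed in: Pieces in the tray; fastener within 0.15 rad of the index bars; panel down at least 8.5 of 10 mm, with more than 4 N from the gripper or arm still holding it; brush neither held nor on the panel, its handle centre below 85 mm (all of step 1 and all of step 2 and value of joint panel above 0.0085 m and contact force between any of the fingers, the arm and panel above 4 N and contact force between brush and panel below 0.2 N and contact force between each of the fingers, the arm and brush below 0.2 N and height (world z) of brush_handle below 0.085 m); the arm keeps its last pose, push and grip.
It fails at once if the gripper touches a scrap piece (contact force between any of the fingers, the arm and scrap1 above 0.5 N or contact force between any of the fingers, the arm and scrap2 above 0.5 N or contact force between any of the fingers, the arm and scrap3 above 0.5 N).
It fails at once if another thing on the desk is shifted by more than 30 mm (distance of any of dropper1, dropper2, petri, beaker, slidebox, stainjar from where it was at the start of the episode above 0.03 m).
It also fails if it takes over 64 s, if anything falls off the work surface, if the arm or the gripper's body presses on something with over 40 N, if the wrist force passes 120 N, or if a joint passes its speed limit or range.

## Working session

There is one attempt and no reset: what is moved stays moved. The work goes in short steps, Python scripts to look and compute and a shell command to move; the robot and the scene stay as the last step left them, time stands still between calls to the robot, and variables do not carry over. Pictures are saved under pics/ and viewed, and the job is handed in when it is done.

```bash
ls; mkdir -p pics
python3 - <<'E'
from station import arm
import cv2,numpy as np
print(arm.get_state())
for n in ["side","top","wrist"]:
    f=arm.grab_frame(n)
    cv2.imwrite(f"pics/{n}0.png",f["img"][:,:,::-1])
    np.savez(f"/tmp/{n}0.npz",**{k:v for k,v in f.items()})
    print(n,{k:v for k,v in f.items() if k not in("img","range_z")}, (f["range_z"]>0).mean())
E
```

```text
pics
{'t': 0.0, 'q': array([ 1.39811531e+00,  3.59382045e-01,  1.10711733e-02, -3.50596207e-04,
       -1.22407323e+00, -2.88069463e-01]), 'qd': array([-0.00197849, -0.003298  ,  0.00074544, -0.0001706 ,  0.00024245,
       -0.00056892]), 'joint_efforts': array([ 1.85792938e-03, -5.82717919e+01,  2.93053794e+01,  6.99704424e+00,
        6.73410657e-03, -1.72020459e-04]), 'eef_pos': array([0.29994643, 0.60416544, 0.22563108]), 'ee_rot': array([ 3.13997666e+00, -1.35130962e-04, -4.60869768e-01]), 'force': array([ 0.1250976 , -0.19874724,  0.41632677]), 'moment': array([ 0.03448622, -0.03355966,  0.02104494]), 'width': 0.08769270725593055}
side {'fx': 497.7440165556612, 'fy': 497.7440165556612, 'cx': 261.78804429639445, 'cy': 201.8065250737228, 'dist': array([0.0475084, 0.       , 0.       , 0.       , 0.       ]), 'extrinsics': array([[ 0.76794402, -0.64051442,  0.00180589, -0.38330246],
       [ 0.41776558,  0.50301274,  0.75660432, -0.34265469],
       [-0.48552437, -0.58027532,  0.65387051, -0.69455959],
       [ 0.        ,  0.        ,  0.        ,  1.        ]])} 0.99616495768229
[... 433 characters left out ...]
01,
        -6.93876081e-01],
       [ 0.00000000e+00,  0.00000000e+00,  0.00000000e+00,
         1.00000000e+00]])} 0.9960123697916666
wrist {'fx': 270.4634326235349, 'fy': 270.4634326235349, 'cx': 257.4224275423223, 'cy': 191.2608588368865, 'dist': array([0.02038917, 0.        , 0.        , 0.        , 0.        ]), 'tool_from_camera': array([[ 1.12364913e-03,  9.66190679e-01,  2.57826122e-01,
         6.96984086e-02],
       [ 9.99999328e-01, -1.01184650e-03, -5.66318583e-04,
         5.46826991e-04],
       [-2.86291279e-04,  2.57826585e-01, -9.66191167e-01,
        -1.58585411e-01],
       [ 0.00000000e+00,  0.00000000e+00,  0.00000000e+00,
         1.00000000e+00]])} 0.9744822184244791
```

View pics/top0.png

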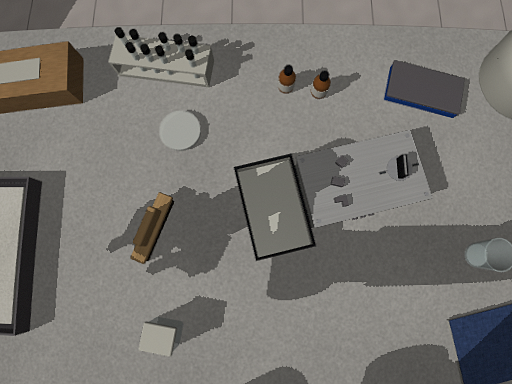

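View pics/side0.png

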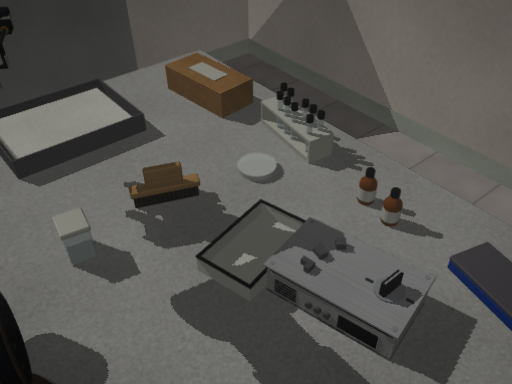

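View pics/wrist0.png

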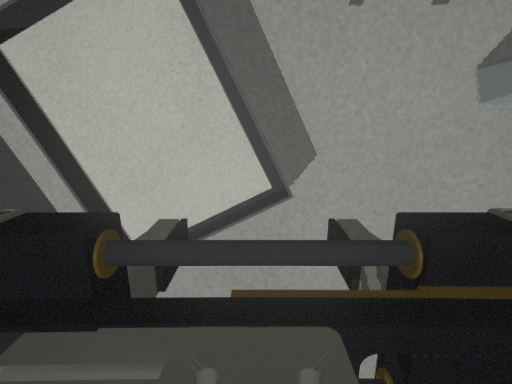

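```bash
cat > h.py <<'E'
import numpy as np,cv2
def cloud(f):
    h,w=f["range_z"].shape
    K=np.array([[f["fx"],0,f["cx"]],[0,f["fy"],f["cy"]],[0,0,1.]],float)
    uv=np.stack(np.meshgrid(np.arange(w),np.arange(h)),-1).reshape(-1,1,2).astype(float)
    n=cv2.undistortPoints(uv,K,np.asarray(f["dist"],float)).reshape(h,w,2)
    d=f["range_z"]
    P=np.stack([n[...,0]*d,-n[...,1]*d,-d],-1)
    E=np.asarray(f["extrinsics"]);R,t=E[:3,:3],E[:3,3]
    W=(P-t)@R
    W[d==0]=np.nan
    return W
def ray(f,u,v,z):
    K=np.array([[f["fx"],0,f["cx"]],[0,f["fy"],f["cy"]],[0,0,1.]],float)
    n=cv2.undistortPoints(np.array([[[u,v]]],float),K,np.asarray(f["dist"],float))[0,0]
    E=np.asarray(f["extrinsics"]);R,t=E[:3,:3],E[:3,3]
    o=-R.T@t; d=R.T@np.array([n[0],-n[1],-1])
    return o+d*(z-o[2])/d[2]
E
python3 - <<'E'
import numpy as np,cv2
from h import *
for n in("top","side"):
    f=dict(np.load(f"/tmp/{n}0.npz")); W=cloud(f); z=W[...,2]
    x,y=W[...,0],W[...,1]
    print(n,"desk z",np.nanmedian(z))
    def blobs(m,mn=8):
        k,l,s,c=cv2.connectedComponentsWithStats(m.astype(np.uint8),connectivity=8)
        for i in range(1,k):
            if s[i,4]<mn: continue
            P=W[l==i]; r=cv2.minAreaRect((P[:,:2]*1000).astype(np.float32))
            print("  px",c[i].round(1),"n",s[i,4],"rect",np.round(r[0],1),np.round(r[1],1),round(r[2],1),"z",P[:,2].min().round(4),np.median(P[:,2]).round(4),P[:,2].max().round(4))
    near=(x>0.2)&(x<0.85)&(y>-.4)&(y<.5)
    print("panel");blobs(near&(abs(z-.071)<.003),200)
    print("above panel");blobs(near&(z>.0755)&(z<.13))
    print("brush back");blobs(near&(z>.030)&(z<.05),60)
    print("low");blobs(near&(z>.012)&(z<.2),100)
E
python3 - <<'E'
import cv2
a=cv2.imread('pics/top0.png')[110:270,220:450]
cv2.imwrite('pics/top0z.png',cv2.resize(a,None,fx=3.4,fy=3.4,interpolation=cv2.INTER_CUBIC))
E
```

```text
top desk z -0.00026367312819272463
panel
  px [361.6 178.4] n 7754 rect [ 579.9 -135.4] [151.  252.1] 13.6 z 0.068 0.0704 0.074
above panel
  px [146.1  51.7] n 106 rect [843.1 317.1] [13.5 17.5] 1.5 z 0.0765 0.1019 0.1128
  px [131.5  50.8] n 70 rect [846.2 349.1] [ 7.1 17. ] 0.6 z 0.0766 0.1011 0.1123
  px [160.2  52.7] n 106 rect [840.7 286. ] [15.8 15.8] 10.1 z 0.0757 0.1054 0.1135
  px [189.9  55.6] n 106 rect [832.5 222.4] [16.8 16.8] 55.1 z 0.0759 0.1083 0.1125
  px [287.8  68.8] n 73 rect [811.3  17. ] [18.8 17.2] 2.7 z 0.076 0.084 0.0861
  px [324.1  74.8] n 75 rect [798.1 -59. ] [19.1 17.2] 5.7 z 0.0758 0.0841 0.0875
  px [341.4 160.8] n 89 rect [609.7 -87.7] [17.9 18.6] 50.1 z 0.076 0.0843 0.0874
  px [402.3 166.3] n 259 rect [ 599.7 -213.1] [46.1 35.7] 17.5 z 0.0755 0.0992 0.1061
  px [337.4 181.1] n 111 rect [567.9 -78.3] [24.5 17. ] 79.5 z 0.076 0.0831 0.0864
  px [341.6 199.8] n 101 rect [528.2 -84.4] [20.5 24.7] 10.5 z 0.0756 0.0821 0.0848
  px [144.7 225.7] n 409 rect [479.3 301.6] [19.3 78.3] 70.3 z 0.0757 0.0864 0.0899
  px [488.3 255.1] n 140 rect [ 420.2 -382.1] 
[... 3797 characters left out ...]
127 0.0465 0.0762
  px [294.8 125.6] n 1634 rect [828.  301.4] [226.9  43.9] 90.0 z 0.012 0.0616 0.1126
  px [256.2 164.1] n 770 rect [697.8 257.7] [95.7 91.8] 52.5 z 0.0121 0.0158 0.0198
  px [163.4 182.7] n 1824 rect [477.  302.3] [ 35.7 148.6] 68.5 z 0.012 0.0423 0.0911
  px [367.5 185.9] n 533 rect [803.8  12.8] [30.  40.1] 43.8 z 0.0121 0.0486 0.0866
  px [392.2 206.3] n 555 rect [791.6 -61.2] [31.7 37.9] 20.7 z 0.013 0.0501 0.0879
  px [333.5 277.9] n 14991 rect [553.3 -73.4] [204.8 381.2] 13.9 z 0.012 0.0704 0.1052
  px [ 74.6 233.5] n 1458 rect [263.1 268.4] [66.9 53.5] 80.4 z 0.0121 0.0775 0.0858
  px [487.1 276.6] n 2714 rect [ 799.7 -294.2] [154.   93.6] 75.1 z 0.012 0.0315 0.0363
```

View pics/top0z.png

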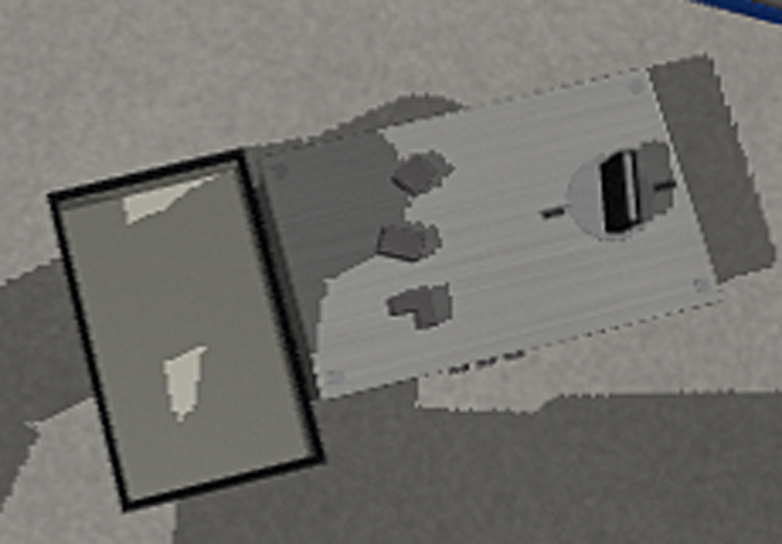

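```bash
cat >> h.py <<'E'
def go(x,y,z,yawdeg):
    from station import arm
    s=arm.get_state(); p=np.array(s["eef_pos"]);psi=s["ee_rot"][2]
    from scipy.spatial.transform import Rotation as Ro
    R=Ro.from_euler("xyz",s["ee_rot"]).as_matrix()
    d=R.T@(np.array([x,y,z])-p)
    rv=Ro.from_matrix(R.T@Ro.from_euler("xyz",[np.pi,0,np.radians(yawdeg)]).as_matrix()).as_rotvec()
    print("t",round(s["t"],2),"pos",p.round(4),"yaw",np.degrees(psi).round(2),"F",np.round(s["force"],1),"w",round(s["width"],4))
    print("  shares",(d/.3).round(4),(rv/np.radians(60)).round(4),"rows~",np.linalg.norm(d)/.05,np.degrees(np.linalg.norm(rv))/8.59)
E
python3 - <<'E'
import numpy as np
from h import *
go(.478,.3015,.15,-20.6)
go(.478,.3015,.052,-20.6)
# panel-frame positions
a=np.radians(13.7);X=np.array([np.cos(a),np.sin(a)]);Y=np.array([-np.sin(a),np.cos(a)])
c=np.array([.578,-.135])
for n,p in dict(s3=(.608,-.0878),s1=(.5665,-.0783),s2=(.527,-.0843),tray=(.525,.046)).items():
    d=np.array(p)-c;print(n,(d@X).round(4),(d@Y).round(4))
for v in(-.03,-.02,0,.13,.15): print(v,c+Y*v)
# wing & bars
f=dict(np.load("/tmp/top0.npz"))
E
```

```text
t 0.15 pos [0.3    0.6043 0.2258] yaw -26.4 F [ 0.5 -0.3  1. ] w 0.0875
  shares [0.9802 0.6398 0.2538] [ 0.0012 -0.0001 -0.0967] rows~ 7.186313103256284 0.6756635677647366
t 0.15 pos [0.3    0.6043 0.2258] yaw -26.4 F [ 0.5 -0.3  1. ] w 0.0875
  shares [0.9802 0.6394 0.5804] [ 0.0012 -0.0001 -0.0967] rows~ 7.83778183392267 0.6756635677647366
s3 0.0403 0.0388
s1 0.0023 0.0578
s2 -0.0375 0.0613
tray -0.0086 0.1884
-0.03 [ 0.58510514 -0.16414647]
-0.02 [ 0.58273676 -0.15443098]
0 [ 0.578 -0.135]
0.13 [ 0.54721104 -0.00869861]
0.15 [0.54247428 0.01073237]
```

```bash
python3 -m inch '0 0.9802 0.6396 0.15 0 0 -0.0967;0 0.9802 0.6396 0.2 0 0 -0.0967;0 0.9802 0.6396 0.25 0 0 -0.0967;0 0.9802 0.6396 0.25 0 0 -0.0967;0 0.9802 0.6396 0.25 0 0 -0.0967;0 0.9802 0.6396 0.25 0 0 -0.0967;0 0.9802 0.6396 0.25 0 0 -0.0967;0 0.9802 0.6396 0.25 0 0 -0.0967;0 0.9802 0.6396 0.25 0 0 -0.0967;0 0.9802 0.6396 0.25 0 0 -0.0967;0 0.9802 0.6396 0.25 0 0 -0.0967' 30
python3 - <<'E'
from h import *
go(.478,.3015,.052,-20.6)
from station import arm
cv2.imwrite("pics/w1.png",arm.grab_frame("wrist")["img"][:,:,::-1])
E
```

```text
t: 1.25
eef_pos: [0.478, 0.3031, 0.1519]
ee_rot: [-3.141, -0.0, -0.358]
force: [-0.1, 0.2, -0.8]
width: 0.0879
t 1.25 pos [0.478  0.3031 0.1519] yaw -20.53 F [-0.1  0.2 -0.8] w 0.0879
  shares [0.0018 0.0053 0.3329] [-0.0006 -0.0002  0.0011] rows~ 1.9977754301571704 0.009129693696469793
```

View pics/w1.png

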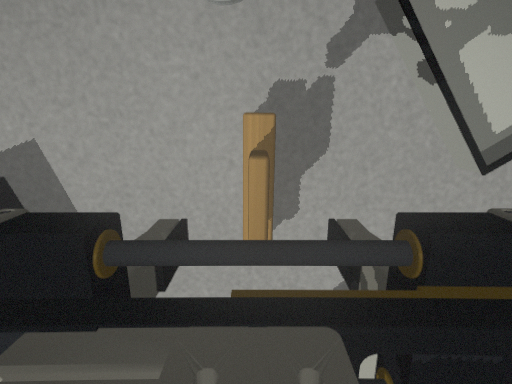

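The brush lies along the picture's middle at u≈259, midway between the fingers at u≈158 and 358, so it is aligned with the tool. I'll descend and grip.

```bash
python3 -m inch '0 0.002 0.003 0.12 0 0 0;0 0.002 0.003 0.24 0 0 0;0 0.002 0.003 0.3329 0 0 0;0 0.002 0.003 0.3329 0 0 0;0 0.002 0.003 0.3329 0 0 0;0 0.002 0.003 0.3329 0 0 0'
python3 -m inch '1 0 0 0 0 0 0;1 0 0 0 0 0 0;1 0 0 0 0 0 0;1 0 0 0 0 0 0;1 0 0 0 0 0 0;1 0 0 0 0 0 0;1 0 0 0 0 0 0;1 0 0 0 0 0 0' 40
python3 -m inch '1 0 0 -0.1 0 0 0;1 0 0 -0.2 0 0 0;1 0 0 -0.3 0 0 0;1 0 0 -0.4 0 0 0;1 0 0 -0.5 0 0 0;1 0 0 -0.5 0 0 0;1 0 0 -0.5 0 0 0'
python3 - <<'E'
from h import *
from station import arm
f=arm.grab_frame("side");cv2.imwrite("pics/s2.png",f["img"][:,:,::-1])
a=np.radians(13.7);Y=np.array([-np.sin(a),np.cos(a)]);c=np.array([.578,-.135])+Y*-.008
go(*c,.20,13.7)
s=arm.get_state();print(s["q"].round(2))
W=cloud(f);m=(abs(W[...,0]-.478)<.1)&(abs(W[...,1]-.30)<.1)&(W[...,2]>.1)
v=W[m];print(np.histogram(v[:,2],bins=np.arange(.1,.3,.01)))
E
```

```text
t: 1.9
eef_pos: [0.4792, 0.3023, 0.0535]
ee_rot: [-3.139, -0.001, -0.358]
force: [-0.2, -0.4, 0.5]
width: 0.0875
t: 2.7
eef_pos: [0.4785, 0.3009, 0.0516]
ee_rot: [3.141, 0.0, -0.36]
force: [-0.8, 0.5, 0.2]
width: 0.029
t: 3.4
eef_pos: [0.4785, 0.3011, 0.2023]
ee_rot: [-3.14, -0.0, -0.36]
force: [0.1, -0.2, -1.3]
width: 0.0006
t 3.45 pos [0.4781 0.3007 0.2013] yaw -20.61 F [-0.2  1.2 -0.3] w 0.0006
  shares [0.8379 1.2642 0.004 ] [-0.000e+00  5.000e-04 -5.718e-01] rows~ 9.100302116689022 3.9942137902710426
[ 0.91  0.2  -0.27 -0.   -1.1   0.3 ]
(array([  0,   0,   0,   0,   0,   0,   0,   0,   0,   0,  34,  55,  34,
         0,   0,   0,  59, 269, 306]), array([0.1 , 0.11, 0.12, 0.13, 0.14, 0.15, 0.16, 0.17, 0.18, 0.19, 0.2 ,
       0.21, 0.22, 0.23, 0.24, 0.25, 0.26, 0.27, 0.28, 0.29]))
```

View pics/s2.png

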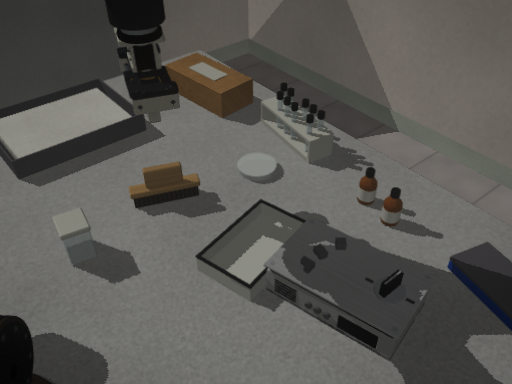

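The fingers were still closing when I lifted (29 mm opening). The brush stands where it was at px (165,185), so I'll open, go back down and wait for the full close.

```bash
python3 -m inch '0 0 0 0 0 0 0;0 0 0 0 0 0 0;0 0 0 0 0 0 0;0 0 0 0 0 0 0;0 0 0 0 0 0 0;0 0 0 0 0 0 0;0 0 0 0 0 0 0;0 0 0 0 0 0 0;0 0 0 0 0 0 0;0 0 0 0 0 0 0'
python3 -m inch '0 0 0 0.1 0 0 0;0 0 0 0.2 0 0 0;0 0 0 0.3 0 0 0;0 0 0 0.4 0 0 0;0 0 0 0.5 0 0 0;0 0 0 0.5 0 0 0'
python3 -m inch '1 0 0 0 0 0 0;1 0 0 0 0 0 0;1 0 0 0 0 0 0;1 0 0 0 0 0 0;1 0 0 0 0 0 0;1 0 0 0 0 0 0;1 0 0 0 0 0 0;1 0 0 0 0 0 0;1 0 0 0 0 0 0;1 0 0 0 0 0 0;1 0 0 0 0 0 0;1 0 0 0 0 0 0' 40
python3 -m inch '1 0 0 0 0 0 0;1 0 0 0 0 0 0;1 0 0 0 0 0 0'
```

```text
t: 4.45
eef_pos: [0.4784, 0.3009, 0.2017]
ee_rot: [-3.142, 0.0, -0.36]
force: [-0.6, -0.7, -0.0]
width: 0.0746
t: 5.05
eef_pos: [0.4765, 0.2987, 0.048]
ee_rot: [3.135, 0.003, -0.36]
force: [-1.2, -0.3, 0.2]
width: 0.0879
t: 6.25
eef_pos: [0.4784, 0.3008, 0.0516]
ee_rot: [3.141, 0.0, -0.36]
force: [0.3, -0.5, -0.8]
width: 0.0177
t: 6.55
eef_pos: [0.4783, 0.3008, 0.0515]
ee_rot: [3.141, 0.0, -0.36]
force: [0.0, 0.4, -1.4]
width: 0.0175
```

```bash
python3 -m inch '1 0 0 -0.12 0 0 0;1 0 0 -0.24 0 0 0;1 0 0 -0.36 0 0 0;1 0 0 -0.5 0 0 0;1 0 0 -0.5 0 0 0;1 0 0 -0.5 0 0 0'
python3 -m inch '1 0.3 0.45 0 0 0 -0.2;1 0.5 0.75 0 0 0 -0.4;1 0.6 0.9 0 0 0 -0.57;1 0.6 0.9 0 0 0 -0.57;1 0.6 0.9 0 0 0 -0.57;1 0.6 0.9 0 0 0 -0.57;1 0.6 0.9 0 0 0 -0.57;1 0.6 0.9 0 0 0 -0.57'
python3 - <<'E'
from h import *
from station import arm
f=arm.grab_frame("side");cv2.imwrite("pics/s3.png",f["img"][:,:,::-1])
a=np.radians(13.7);Y=np.array([-np.sin(a),np.cos(a)]);c=np.array([.578,-.135])+Y*-.008
go(*c,.20,13.7)
E
```

```text
t: 7.15
eef_pos: [0.4785, 0.3012, 0.2026]
ee_rot: [-3.139, -0.0, -0.36]
force: [0.6, -0.1, -2.9]
width: 0.0178
t: 7.95
eef_pos: [0.5512, -0.0192, 0.1996]
ee_rot: [3.141, 0.004, 0.233]
force: [0.4, 0.8, -2.1]
width: 0.0177
t 8.0 pos [ 0.551  -0.0175  0.1997] yaw 13.37 F [ 0.6  0.8 -1.2] w 0.0181
  shares [-0.003   0.4285 -0.0011] [-0.0001  0.0034 -0.0055] rows~ 2.5708868116703 0.04510128023297112
```

View pics/s3.png

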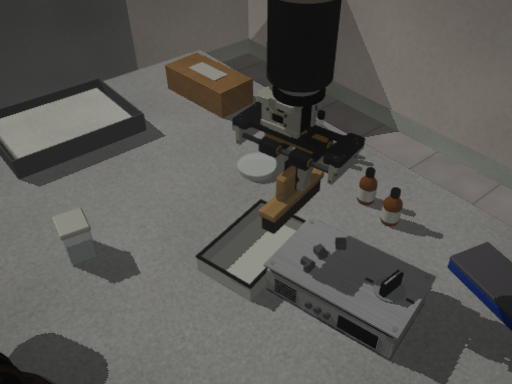

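The brush is held level above the tray near px (290,205), and the pieces are untouched. Next I'll move behind them and lower.

```bash
python3 -m inch '1 -0.003 0.14 0 0 0 -0.005;1 -0.003 0.28 0 0 0 -0.005;1 -0.003 0.43 0 0 0 -0.005;1 -0.003 0.43 0 0 0 -0.005;1 -0.003 0.43 0 0 0 -0.005;1 -0.003 0.43 0 0 0 -0.005'
python3 -m inch '1 0 0 0.1 0 0 0;1 0 0 0.2 0 0 0;1 0 0 0.23 0 0 0;1 0 0 0.23 0 0 0;1 0 0 0.23 0 0 0;1 0 0 0.23 0 0 0'
python3 - <<'E'
from h import *
from station import arm
f=arm.grab_frame("side");cv2.imwrite("pics/s4.png",f["img"][:,:,::-1])
go(.5799,-.1428,.124,13.7)
E
python3 -c "
import cv2
a=cv2.imread('pics/s4.png')[150:370,230:460]
cv2.imwrite('pics/s4z.png',cv2.resize(a,None,fx=2.7,fy=2.7))"
```

```text
t: 8.6
eef_pos: [0.5809, -0.1396, 0.2008]
ee_rot: [-3.141, 0.001, 0.243]
force: [-0.6, 0.9, -1.8]
width: 0.0178
t: 9.2
eef_pos: [0.5825, -0.1405, 0.1344]
ee_rot: [3.141, -0.003, 0.243]
force: [0.3, -0.4, -1.8]
width: 0.0176
t 9.25 pos [ 0.5824 -0.1406  0.1343] yaw 13.93 F [ 0.4  0.6 -2.4] w 0.0176
  shares [-0.0099  0.0052  0.0342] [ 0.0007 -0.0023  0.0039] rows~ 0.21621893495915537 0.0318407626599542
```

View pics/s4z.png

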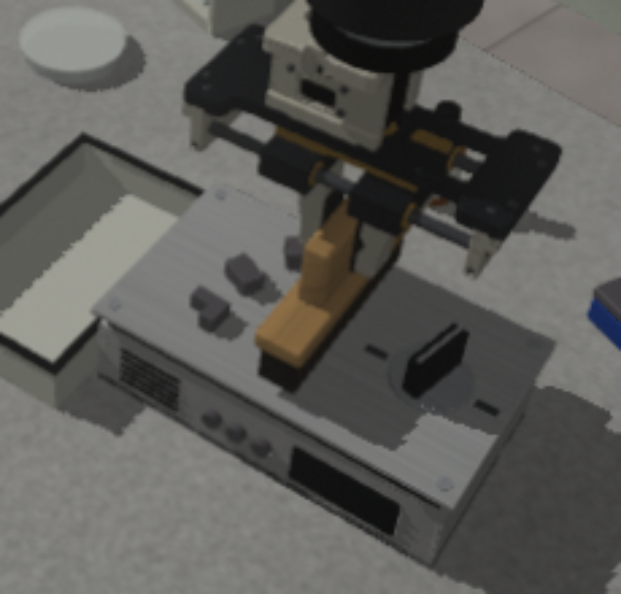

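```bash
python3 -m inch '1 -0.005 0 0.02 0 0 0;1 -0.005 0 0.035 0 0 0;1 -0.005 0 0.036 0 0 0;1 -0.005 0 0.036 0 0 0;1 -0.005 0 0.036 0 0 0'
python3 -m inch '1 0 -0.04 0 0 0 0;1 0 -0.08 0 0 0 0;1 0 -0.12 0 0 0 0;1 0 -0.16 0 0 0 0;1 0 -0.2 0 0 0 0;1 0 -0.24 0 0 0 0;1 0 -0.28 0 0 0 0;1 0 -0.28 0 0 0 0'
python3 - <<'E'
from h import *
from station import arm
f=arm.grab_frame("side");cv2.imwrite("pics/s5.png",cv2.resize(f["img"][150:370,190:460,::-1],None,fx=2.7,fy=2.7))
go(.5424,.0107,.124,13.7)
E
```

```text
t: 9.75
eef_pos: [0.5798, -0.1412, 0.1221]
ee_rot: [-3.142, 0.0, 0.243]
force: [-1.5, 0.6, 1.8]
width: 0.0177
t: 10.55
eef_pos: [0.5594, -0.0578, 0.1219]
ee_rot: [-3.141, -0.0, 0.244]
force: [-1.0, 1.6, 2.0]
width: 0.0177
t 10.6 pos [ 0.5596 -0.0584  0.1219] yaw 13.97 F [-0.6  1.6  2.3] w 0.0181
  shares [ 1.000e-04 -2.372e-01 -6.800e-03] [-0.0006 -0.0002  0.0045] rows~ 1.423695951335803 0.03180818897788992
```

View pics/s5.png

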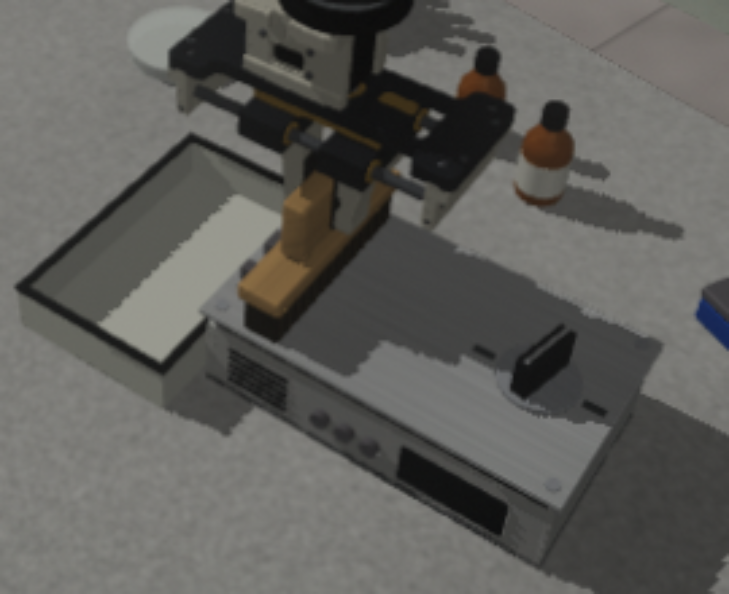

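The sweep is working: the brush is near the tray edge with pieces ahead of it at about (262,245), and none are left behind. I'll continue past the edge.

```bash
python3 -m inch '1 0 -0.04 0 0 0 0;1 0 -0.08 0 0 0 0;1 0 -0.12 0 0 0 0;1 0 -0.16 0 0 0 0;1 0 -0.2 0 0 0 0;1 0 -0.24 0 0 0 0;1 0 -0.26 0 0 0 0;1 0 -0.26 0 0 0 0'
python3 -m inch '1 0 0 -0.1 0 0 0;1 0 0 -0.2 0 0 0;1 0 0 -0.3 0 0 0;1 0 0 -0.4 0 0 0;1 0 0 -0.4 0 0 0'
python3 - <<'E'
from h import *
from station import arm
f=arm.grab_frame("side");cv2.imwrite("pics/s6.png",cv2.resize(f["img"][150:370,190:460,::-1],None,fx=2.7,fy=2.7))
go(.478,.3012,.2,-20.6)
E
```

```text
t: 11.4
eef_pos: [0.5406, 0.0171, 0.1216]
ee_rot: [-3.141, 0.001, 0.244]
force: [0.0, 0.2, -1.6]
width: 0.0177
t: 11.9
eef_pos: [0.5433, 0.0162, 0.2463]
ee_rot: [3.141, -0.007, 0.243]
force: [0.4, 0.1, -1.1]
width: 0.0182
t 11.95 pos [0.5421 0.0162 0.2438] yaw 13.89 F [-0.4 -1.2 -1.8] w 0.0179
  shares [ 0.0201 -0.9733  0.1466] [-0.0016 -0.0036  0.5748] rows~ 5.906958314914572 4.015065947312542
```

View pics/s6.png

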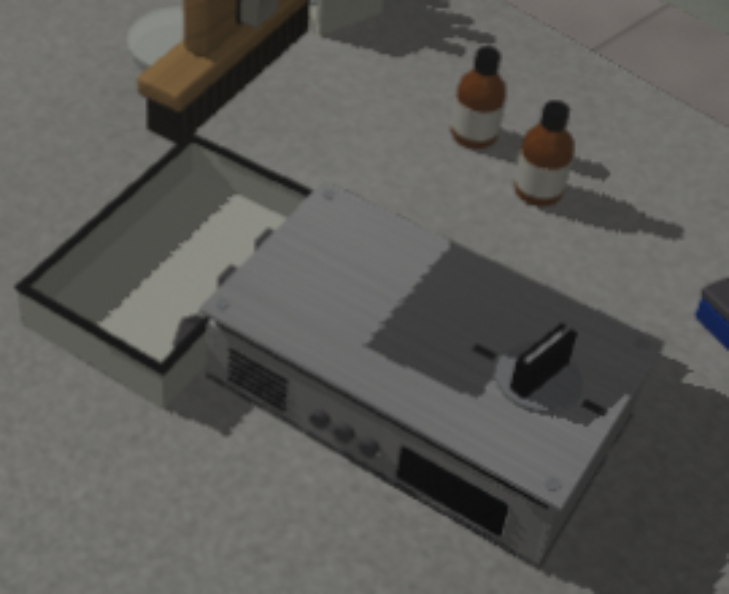

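The panel is clear and the pieces are along the tray's near wall, at about (195,325), (230,275) and (265,240). I'll return the brush, then check the pieces' heights.

```bash
python3 -m inch '1 0.02 -0.16 0.05 0 0 0.1;1 0.02 -0.32 0.1 0 0 0.2;1 0.02 -0.48 0.146 0 0 0.3;1 0.02 -0.64 0.146 0 0 0.4;1 0.02 -0.8 0.146 0 0 0.5;1 0.02 -0.973 0.146 0 0 0.575;1 0.02 -0.973 0.146 0 0 0.575;1 0.02 -0.973 0.146 0 0 0.575;1 0.02 -0.973 0.146 0 0 0.575'
python3 - <<'E'
from h import *
from station import arm
go(.478,.3012,.0525,-20.6)
f=arm.grab_frame("top");W=cloud(f)
cv2.imwrite("pics/t7.png",cv2.resize(f["img"][130:280,220:450,::-1],None,fx=3.4,fy=3.4))
c=np.array([.578,-.135]);a=np.radians(13.7);X=np.array([np.cos(a),np.sin(a)]);Y=np.array([-np.sin(a),np.cos(a)])
def pf(W): 
    d=W[...,:2]-c; return np.stack([d@X,d@Y],-1)
for n in("top","side"):
    f=arm.grab_frame(n) ; W=cloud(f);P=pf(W)
    m=(P[...,1]>.136)&(P[...,1]<.245)&(abs(P[...,0]+.0086)<.094)&(W[...,2]>.009)
    k,l,s,ce=cv2.connectedComponentsWithStats(m.astype(np.uint8))
    for i in range(1,k):
        if s[i,4]<8: continue
        q=P[l==i];print(n,ce[i].round(0),s[i,4],"x",q[:,0].min().round(3),q[:,0].max().round(3),"y",q[:,1].min().round(3),q[:,1].max().round(3),"zmax",np.nanmax(W[l==i][:,2]).round(3))
E
```

```text
t: 12.85
eef_pos: [0.4763, 0.3, 0.197]
ee_rot: [3.14, 0.001, -0.359]
force: [-0.3, -0.4, -2.1]
width: 0.0175
t 12.85 pos [0.4763 0.3    0.197 ] yaw -20.58 F [-0.3 -0.4 -2.1] w 0.0175
  shares [ 0.0041 -0.0067  0.4817] [0.0018 0.0008 0.0003] rows~ 2.8906792849505636 0.014185488910918174
top [286. 178.] 62 x 0.038 0.056 y 0.141 0.155 zmax 0.024
top [293. 200.] 57 x -0.011 0.004 y 0.139 0.152 zmax 0.03
top [298. 222.] 79 x -0.067 -0.037 y 0.139 0.151 zmax 0.026
side [271. 214.] 24 x 0.083 0.085 y 0.212 0.24 zmax 0.025
side [277. 212.] 8 x 0.083 0.085 y 0.202 0.212 zmax 0.033
side [285. 215.] 16 x 0.083 0.085 y 0.177 0.197 zmax 0.041
side [283. 221.] 8 x 0.084 0.085 y 0.187 0.196 zmax 0.022
side [290. 222.] 14 x 0.083 0.085 y 0.169 0.179 zmax 0.033
side [300. 220.] 8 x 0.084 0.085 y 0.146 0.156 zmax 0.04
side [296. 226.] 10 x 0.084 0.085 y 0.154 0.166 zmax 0.023
side [287. 237.] 19 x 0.036 0.053 y 0.151 0.157 zmax 0.025
side [273. 251.] 25 x -0.013 0.002 y 0.149 0.155 zmax 0.03
side [258. 271.] 59 x -0.068 -0.04 y 0.141 0.154 zmax 0.028
```

View pics/t7.png

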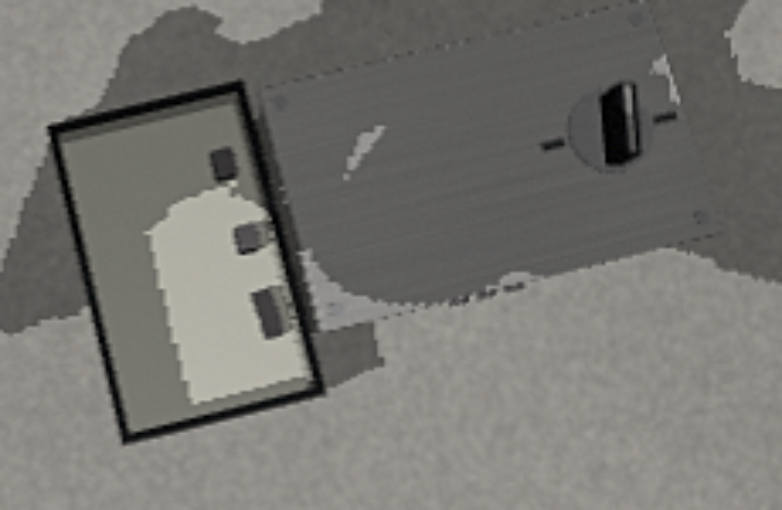

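All three pieces lie in the tray at zoomed px (222,163), (247,237) and (270,312), with tops at or below 30 mm. I'll set the brush down.

```bash
python3 -m inch '1 0.004 0 0.12 0 0 0;1 0.004 0 0.24 0 0 0;1 0.004 0 0.36 0 0 0;1 0.004 0 0.45 0 0 0;1 0.004 0 0.48 0 0 0;1 0.004 0 0.485 0 0 0;1 0.004 0 0.485 0 0 0;1 0.004 0 0.485 0 0 0'
python3 -m inch '0 0 0 0 0 0 0;0 0 0 0 0 0 0;0 0 0 0 0 0 0;0 0 0 0 0 0 0;0 0 0 0 0 0 0;0 0 0 0 0 0 0;0 0 0 0 0 0 0;0 0 0 0 0 0 0;0 0 0 0 0 0 0;0 0 0 0 0 0 0'
python3 -m inch '0 0 0 -0.1 0 0 0;0 0 0 -0.2 0 0 0;0 0 0 -0.35 0 0 0;0 0 0 -0.5 0 0 0;0 0 0 -0.5 0 0 0;0 0 0 -0.5 0 0 0'
python3 - <<'E'
from h import *
from station import arm
f=arm.grab_frame("side");cv2.imwrite("pics/s8.png",f["img"][:,:,::-1])
go(.55,-.02,.2,10)
E
```

```text
t: 13.8
eef_pos: [0.4786, 0.3009, 0.0538]
ee_rot: [-3.14, -0.001, -0.36]
force: [0.0, 1.3, -1.0]
width: 0.0178
t: 14.8
eef_pos: [0.4779, 0.3005, 0.0526]
ee_rot: [3.142, 0.0, -0.36]
force: [-0.3, 0.4, -0.5]
width: 0.0862
t: 15.4
eef_pos: [0.4781, 0.301, 0.204]
ee_rot: [-3.139, -0.001, -0.36]
force: [-0.4, 0.5, -0.3]
width: 0.0879
t 15.45 pos [0.4775 0.3004 0.2025] yaw -20.61 F [ 0.3  0.  -0.2] w 0.088
  shares [0.602  0.9145 0.0079] [-5.000e-04  2.000e-04 -5.102e-01] rows~ 6.569209645048409 3.564001084561058
```

View pics/s8.png

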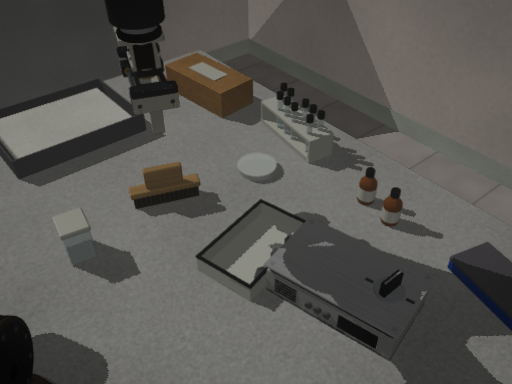

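Run:
```python
from h import *
from station import arm
c=np.array([.578,-.135]);a=np.radians(13.7);X=np.array([np.cos(a),np.sin(a)]);Y=np.array([-np.sin(a),np.cos(a)])
for n in("top","side"):
    f=arm.grab_frame(n);W=cloud(f)
    d=W[...,:2]-c;px,py=d@X,d@Y
    g=cv2.cvtColor(f["img"],cv2.COLOR_RGB2GRAY).astype(float)
    m=(abs(px)<.03)&(abs(py+.075)<.03)&(W[...,2]>.0985)
    q=W[m];r=cv2.minAreaRect((q[:,:2]*1000).astype(np.float32));print(n,m.sum(),np.round(r,1) if 0 else r, q[:,2].max())
    u,s,vt=np.linalg.svd(q[:,:2]-q[:,:2].mean(0),full_matrices=False);print("  mean",q.mean(0).round(4),"ang",np.degrees(np.arctan2(vt[0,1],vt[0,0])).round(1))
    mm=m&(g>np.nanpercentile(g[m],70));q=W[mm];u,s,vt=np.linalg.svd(q[:,:2]-q[:,:2].mean(0),full_matrices=False);print("  bright mean",q.mean(0).round(4),"ang",np.degrees(np.arctan2(vt[0,1],vt[0,0])).round(1),s)
    # bars: dark on panel, z~.071
    m=(abs(px)<.012)&(W[...,2]<.0745)&((abs(py+.039)<.012)|(abs(py+.111)<.011))
    if m.sum():
        th=np.median(g[m])*.6; mb=m&(g<th)
        for lo in(-.039,-.111):
            k=mb&(abs(py-lo)<.012); print("  bar",lo,k.sum(),W[k].mean(0).round(4) if k.sum() else None)
    # panel rect
    m=(abs(px)<.09)&(abs(py)<.14)&(abs(W[...,2]-.071)<.003)
    print("  panel",cv2.minAreaRect((W[m][:,:2]*1000).astype(np.float32)))
print("fast exp",c-.075*Y)
```

```text
top 135 ((596.5611572265625, -208.5811004638672), (13.001230239868164, 40.800296783447266), 89.57440185546875) 0.10557762148504103
  mean [ 0.596  -0.208   0.1022] ang -177.8
  bright mean [ 0.5984 -0.2092  0.1027] ang -177.5 [0.0756401  0.01270347]
  bar -0.039 13 [ 0.5893 -0.1739  0.0712]
  bar -0.111 13 [ 0.6062 -0.2436  0.0718]
  panel ((579.8402099609375, -135.75576782226562), (150.69699096679688, 251.91488647460938), 13.678442001342773)
side 175 ((595.4867553710938, -208.68460083007812), (45.74028778076172, 12.24726390838623), 1.7563281059265137) 0.10512490300494369
  mean [ 0.5938 -0.2095  0.1024] ang -179.3
  bright mean [ 0.5976 -0.2077  0.1029] ang -179.5 [0.08862166 0.01070944]
  bar -0.039 17 [ 0.5871 -0.1732  0.0716]
  bar -0.111 23 [ 0.6042 -0.2429  0.0722]
  panel ((576.687255859375, -134.69491577148438), (154.94688415527344, 251.13755798339844), 14.099884033203125)
fast exp [ 0.59576286 -0.20786618]
```

```bash
python3 -m inch '0 0.1 0.15 0 0 0 0;0 0.2 0.3 0 0 0 -0.1;0 0.3 0.45 0 0 0 -0.2;0 0.4 0.6 0 0 0 -0.3;0 0.5 0.75 0 0 0 -0.364;0 0.6 0.9 0 0 0 -0.364;0 0.6 0.9 0 0 0 -0.364;0 0.6 0.9 0 0 0 -0.364;0 0.6 0.9 0 0 0 -0.364'
python3 - <<'E'
from h import *
go(.5963,-.2083,.18,1.2)
E
```

```text
t: 16.45
eef_pos: [0.5508, -0.0163, 0.2013]
ee_rot: [3.141, 0.002, 0.02]
force: [-0.8, 0.2, -0.3]
width: 0.0876
t 16.45 pos [ 0.5508 -0.0163  0.2013] yaw 1.13 F [-0.8  0.2 -0.3] w 0.0876
  shares [0.1391 0.6428 0.0709] [ 0.0005  0.0023 -0.0011] rows~ 3.9687745534984584 0.017993516637439654
```

```bash
python3 -m inch '0 0.035 0.16 0.02 0 0 0;0 0.07 0.32 0.04 0 0 0;0 0.105 0.48 0.06 0 0 0;0 0.139 0.643 0.07 0 0 0;0 0.139 0.643 0.07 0 0 0;0 0.139 0.643 0.07 0 0 0;0 0.139 0.643 0.07 0 0 0;0 0.139 0.643 0.07 0 0 0'
python3 - <<'E'
from h import *
from station import arm
go(.5963,-.2083,.08,1.2)
cv2.imwrite("pics/w9.png",arm.grab_frame("wrist")["img"][:,:,::-1])
E
```

```text
t: 17.25
eef_pos: [0.5974, -0.2059, 0.1818]
ee_rot: [-3.142, -0.0, 0.024]
force: [-0.4, -0.0, 0.2]
width: 0.088
t 17.25 pos [ 0.5974 -0.2059  0.1818] yaw 1.36 F [-0.4 -0.   0.2] w 0.088
  shares [-0.0038  0.008   0.3393] [-0.0001 -0.0002  0.0027] rows~ 2.0364571143957826 0.018992624380170003
```

View pics/w9.png

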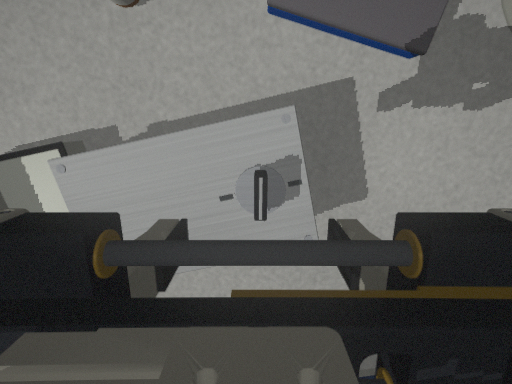

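The wing is upright in the wrist picture at about (260,195), midway between the fingers and parallel to the pads. I'll descend and grip.

```bash
python3 -m inch '0 -0.003 0.005 0.12 0 0 0;0 -0.003 0.005 0.22 0 0 0;0 -0.003 0.005 0.3 0 0 0;0 -0.003 0.005 0.335 0 0 0;0 -0.003 0.005 0.339 0 0 0;0 -0.003 0.005 0.339 0 0 0;0 -0.003 0.005 0.339 0 0 0'
python3 -m inch '1 0 0 0 0 0 0;1 0 0 0 0 0 0;1 0 0 0 0 0 0;1 0 0 0 0 0 0;1 0 0 0 0 0 0;1 0 0 0 0 0 0;1 0 0 0 0 0 0;1 0 0 0 0 0 0;1 0 0 0 0 0 0;1 0 0 0 0 0 0;1 0 0 0 0 0 0;1 0 0 0 0 0 0' 25
python3 -m inch '1 0 0 0 0 0 0;1 0 0 0 0 0 0;1 0 0 0 0 0 0'
python3 - <<'E'
from h import *
go(.5963,-.2083,.08,-76.4)
E
```

```text
t: 18.0
eef_pos: [0.5974, -0.209, 0.0815]
ee_rot: [3.141, -0.002, 0.022]
force: [-0.6, -0.5, 0.2]
width: 0.0876
t: 19.2
eef_pos: [0.5963, -0.2086, 0.0799]
ee_rot: [-3.141, 0.0, 0.022]
force: [0.3, 4.1, 1.0]
width: 0.0119
t: 19.5
eef_pos: [0.5964, -0.2086, 0.0799]
ee_rot: [-3.141, 0.0, 0.022]
force: [-1.2, 5.3, 1.2]
width: 0.0119
t 19.5 pos [ 0.5964 -0.2086  0.0799] yaw 1.24 F [-1.2  5.3  1.2] w 0.0119
  shares [-0.0002 -0.001  -0.0004] [-4.0000e-04  3.0000e-04  1.2941e+00] rows~ 0.006405261357969122 9.03894512172575
```

```bash
python3 -m inch '1 0 0 0 0 0 0.12;1 0 0 0 0 0 0.24;1 0 0 0 0 0 0.36;1 0 0 0 0 0 0.48;1 0 0 0 0 0 0.6;1 0 0 0 0 0 0.72;1 0 0 0 0 0 0.8;1 0 0 0 0 0 0.8;1 0 0 0 0 0 0.8'
python3 -m inch '1 0 0 0 0 0 0.12;1 0 0 0 0 0 0.24;1 0 0 0 0 0 0.36;1 0 0 0 0 0 0.48;1 0 0 0 0 0 0.494;1 0 0 0 0 0 0.494;1 0 0 0 0 0 0.494;1 0 0 0 0 0 0.494'
python3 - <<'E'
from h import *
go(.5963,-.2083,.08,-76.4)
E
```

```text
t: 20.4
eef_pos: [0.5964, -0.2084, 0.0799]
ee_rot: [-3.141, 0.0, -0.816]
force: [-0.4, 5.8, 0.7]
width: 0.0118
t: 21.2
eef_pos: [0.5965, -0.2084, 0.0798]
ee_rot: [-3.141, 0.001, -1.333]
force: [0.2, 6.2, 1.6]
width: 0.0117
t 21.2 pos [ 0.5965 -0.2084  0.0798] yaw -76.4 F [0.2 6.2 1.6] w 0.0117
  shares [-0.0004  0.0006 -0.0005] [-0.0004  0.0006  0.0001] rows~ 0.005244174277626155 0.005088177034598437
```

```bash
python3 -m inch '0 0 0 0 0 0 0;0 0 0 0 0 0 0;0 0 0 0 0 0 0;0 0 0 0 0 0 0;0 0 0 0 0 0 0;0 0 0 0 0 0 0;0 0 0 0 0 0 0;0 0 0 0 0 0 0;0 0 0 0 0 0 0;0 0 0 0 0 0 0'
python3 -m inch '0 0 0 -0.1 0 0 0;0 0 0 -0.2 0 0 0;0 0 0 -0.3 0 0 0;0 0 0 -0.3 0 0 0;0 0 0 -0.3 0 0 0'
python3 - <<'E'
from h import *
from station import arm
go(.570,-.1,.165,-76.4)
cv2.imwrite("pics/w10.png",arm.grab_frame("wrist")["img"][:,:,::-1])
f=arm.grab_frame("side");cv2.imwrite("pics/s10.png",cv2.resize(f["img"][150:370,190:460,::-1],None,fx=2.7,fy=2.7))
E
```

```text
t: 22.2
eef_pos: [0.5964, -0.209, 0.0799]
ee_rot: [-3.142, -0.0, -1.333]
force: [0.1, 0.6, -0.1]
width: 0.0845
t: 22.7
eef_pos: [0.5967, -0.209, 0.1707]
ee_rot: [-3.14, -0.0, -1.333]
force: [0.5, 0.1, -0.1]
width: 0.0876
t 22.7 pos [ 0.5967 -0.209   0.1707] yaw -76.4 F [ 0.5  0.1 -0.1] w 0.0876
  shares [-0.3739  0.001   0.0188] [-0.0017 -0.0003 -0.0001] rows~ 2.2462434584215547 0.012218819991640715
```

View pics/w10.png

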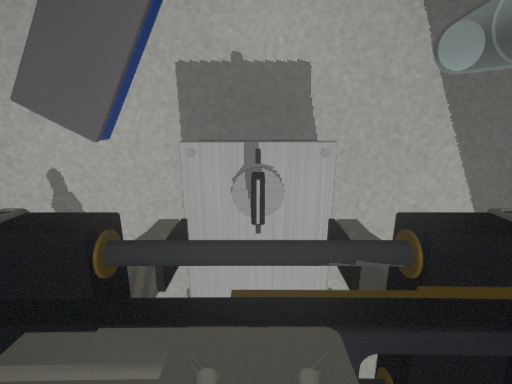

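View pics/s10.png

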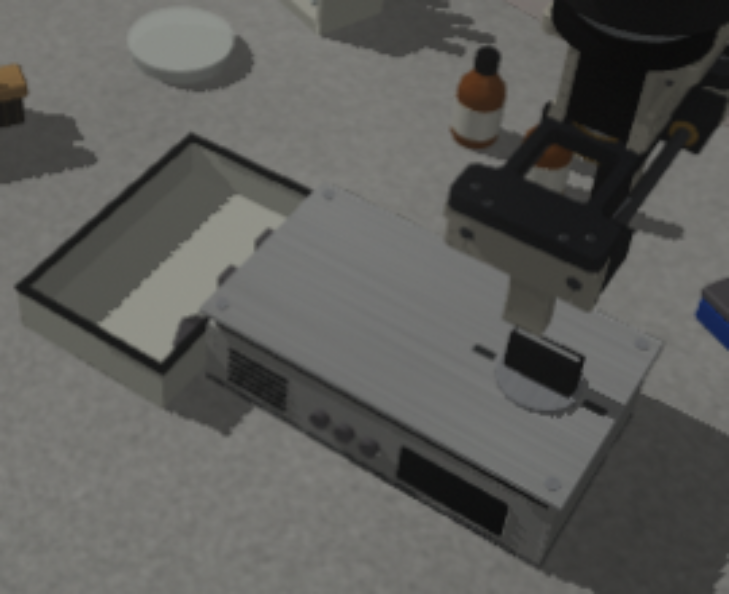

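The slot runs straight through both index bars, around (258,155) to (258,230) in the wrist view. I'll move to the clear middle of the panel, shut the gripper and press.

```bash
python3 -m inch '1 -0.1 0 0 0 0 0;1 -0.2 0 0 0 0 0;1 -0.3 0 0 0 0 0;1 -0.37 0 0 0 0 0;1 -0.37 0 0 0 0 0;1 -0.37 0 0 0 0 0;1 -0.37 0 0 0 0 0;1 -0.37 0 0 0 0 0;1 -0.37 0 0 0 0 0;1 -0.37 0 0 0 0 0;1 -0.37 0 0 0 0 0;1 -0.37 0 0 0 0 0' 20
python3 -m inch '1 0 0 0 0 0 0;1 0 0 0 0 0 0;1 0 0 0.1 0 0 0;1 0 0 0.2 0 0 0;1 0 0 0.27 0 0 0;1 0 0 0.30 0 0 0;1 0 0 0.30 0 0 0;1 0 0 0.30 0 0 0'
python3 - <<'E'
from h import *
go(.570,-.1,.063,-76.4)
E
```

```text
t: 24.0
eef_pos: [0.5703, -0.1013, 0.1699]
ee_rot: [-3.142, -0.0, -1.334]
force: [-0.2, -0.6, 0.4]
width: 0.0011
t: 24.8
eef_pos: [0.571, -0.1011, 0.0808]
ee_rot: [-3.141, -0.0, -1.333]
force: [-0.3, 0.3, 0.9]
width: 0.0004
t 24.8 pos [ 0.571  -0.1011  0.0808] yaw -76.38 F [-0.3  0.3  0.9] w 0.0004
  shares [-0.0045  0.0024  0.0593] [-0.001  -0.0004  0.0004] rows~ 0.3571251471800206 0.00782090811150991
```

```bash
python3 -m inch '1 0 0 0.015 0 0 0;1 0 0 0.03 0 0 0;1 0 0 0.04 0 0 0;1 0 0 0.05 0 0 0;1 0 0 0.055 0 0 0;1 0 0 0.06 0 0 0;1 0 0 0.06 0 0 0;1 0 0 0.06 0 0 0'
python3 -m inch '1 0 0 0.003 0 0 0;1 0 0 0.006 0 0 0;1 0 0 0.01 0 0 0;1 0 0 0.01 0 0 0;1 0 0 0.01 0 0 0'
```

```text
t: 25.6
eef_pos: [0.571, -0.1011, 0.0629]
ee_rot: [-3.14, -0.0, -1.333]
force: [-2.3, 1.8, 8.0]
width: 0.0002
t: 26.1
eef_pos: [0.571, -0.1011, 0.0612]
ee_rot: [-3.14, -0.001, -1.333]
force: [-6.4, 2.0, 18.5]
width: 0.0004
```

```bash
python3 -m inch '1 0 0 0 0 0 0;1 0 0 0 0 0 0;1 0 0 0 0 0 0'
python3 - <<'E'
from h import *
from station import arm
c=np.array([.578,-.135]);a=np.radians(13.7);X=np.array([np.cos(a),np.sin(a)]);Y=np.array([-np.sin(a),np.cos(a)])
for n in("side","top"):
    f=arm.grab_frame(n);W=cloud(f);d=W[...,:2]-c;px,py=d@X,d@Y
    cv2.imwrite(f"pics/{n}11.png",cv2.resize(f["img"][150:370,120:460,::-1] if n=="side" else f["img"][130:280,100:450,::-1],None,fx=2.2,fy=2.2))
    m=(abs(px)<.06)&(py>-.12)&(py<-.02)&(W[...,2]>.05)&(W[...,2]<.08);print(n,"panel z",np.median(W[m][:,2]).round(4))
    m=(abs(px)<.03)&(abs(py+.075)<.03)&(W[...,2]>.085)&(W[...,2]<.1); q=W[m]
    if len(q)>20: print(" wing",q.mean(0).round(4),len(q),cv2.minAreaRect((q[:,:2]*1000).astype(np.float32)))
    m=(abs(W[...,0]-.478)<.09)&(abs(W[...,1]-.301)<.06)&(W[...,2]<.12);print(" brush zmax",np.nanpercentile(W[m][:,2],99).round(4))
go(.57,-.1,.06,-76.4)
E
```

```text
t: 26.4
eef_pos: [0.571, -0.1011, 0.0612]
ee_rot: [-3.14, -0.001, -1.332]
force: [-5.5, 2.9, 19.7]
width: 0.0007
side panel z 0.061
 wing [ 0.5934 -0.21    0.0911] 228 ((594.2117309570312, -208.70169067382812), (12.830465316772461, 43.821922302246094), 13.947737693786621)
 brush zmax 0.0885
top panel z 0.0605
 brush zmax 0.0883
t 26.5 pos [ 0.571  -0.1011  0.0612] yaw -76.35 F [-5.8  2.9 19.7] w 0.0004
  shares [-0.0043  0.0025  0.004 ] [-0.002  -0.0007  0.0009] rows~ 0.03839421884814537 0.01614071325626183
```

View pics/side11.png

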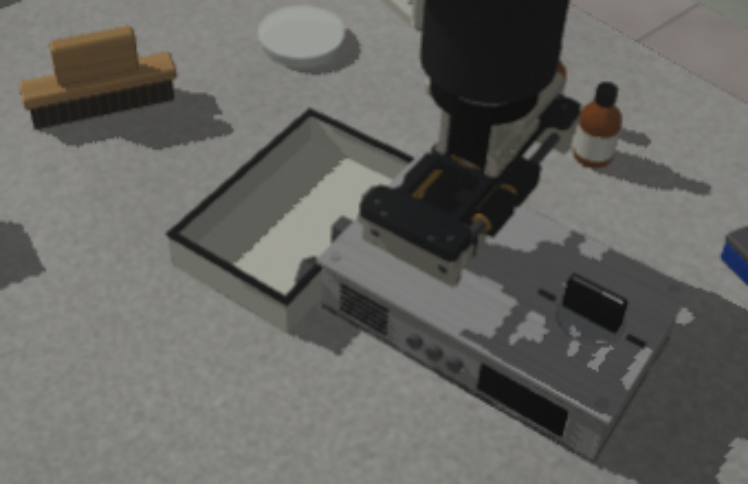

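View pics/top11.png

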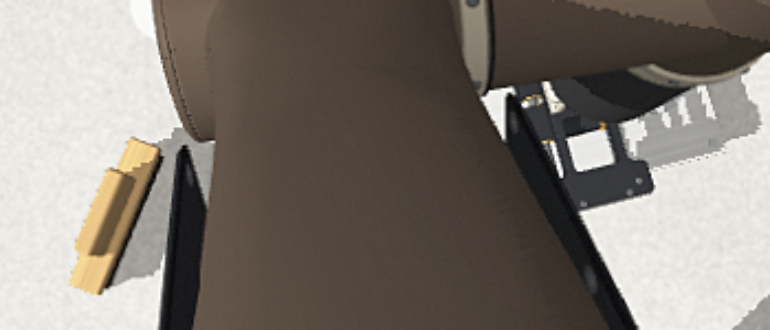

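The side view shows the panel flush at z=0.061, with the wing at zoomed px (595,300) in line with the bars. The brush stands on the desk at (98,75) and the pieces are still in the tray. The arm hides most of the top view.

Run:
```python
from station import arm
print(arm.job_done()); s=arm.get_state(); print(s["t"],s["force"],s["eef_pos"])
```

```text
the job is handed in; nothing more can be done
None
the job is handed in; nothing more can be done
```

I swept the three pieces into the tray with the brush and stood the brush back on the desk where it came from. I then turned the fastener about 78° clockwise into line and handed the job in at t ≈ 26.5 s, with the shut gripper still pressing the panel flush.

**Last checks:**
- **Pieces:** after the sweep, all three lay on the tray floor with their tops at or below 30 mm, and nothing was left on the panel.
- **Fastener:** the wing lay at 103.9° and the index bars at 103.6°, well inside the tolerance.
- **Panel:** its top measured 0.061 m in the side view and 0.0605 m in the top view, which is flush. The gripper was pressing with about 19.7 N vertically, plus about 6 N sideways.
- **Brush:** it stood upright on the desk with its top at 88 mm, so its handle centre is at about 65 mm.

**What went wrong or could not be checked:**
- My first grasp of the brush lifted before the fingers had closed. The brush did not move, and the second grasp held.
- In the last top view the arm hid the fastener and tray, so the final wing reading is from the side camera only. The piece heights are from before the fastener was turned and the panel pressed; the final side view showed two pieces still by the tray's near wall, and the gripper hid the third.
- I never measured the other things on the desk for movement. My moves stayed clear of them, and those in view looked unmoved.

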